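# Press the concealed catch of a cabin locker

## Robot

A 6-joint arm with a two-finger parallel gripper is mounted at the origin on the work surface. World frame = base frame: x ahead of the robot, y to its left, z up, the work surface at z = 0. Lengths are in m, angles in rad, forces in N, time in s.
With the tool pointing down it reaches from about 0.35 to 0.975 m from the base axis. Payload 4.9 kg.
Tool frame: the origin (TCP) lies on the centre line of the jaws, within the pads' length; the fingertips stand 11 mm ahead of it and the grasp point (between the pads) lies 8 mm behind it (manip.finger_overhang is the distance from the TCP to the fingertips, in m); y points along the fingers, z is the direction in which the jaws open and shut, and the axes are right-handed (so a half turn about y gives the same grasp; the last joint's range is limited). The gripper opens to 85 mm and grips with 20 to 120 N. Pads are 22 mm wide; open, the fingers measure 114 mm over their backs; the gripper's body (76 mm by 85 mm) begins 54 mm behind the grasp point. The pads swing forward as they close: fully open they stand 13 mm farther back than shut.
Start: joints at [-1.288, 0.053, 1.613, -0, 1.476, -0.119], TCP at [0.244, -0.575, 0.242] pointing down, gripper open.
Joint ranges: [-3.01, 3.01], [-1.01, 2.22], [0.06, 2.58], [-1.02, 4.17], [0.09, 2.62], [-3.14, 3.14]. Speed limits (rad/s): [2.57, 2.57, 3.14, 3.14, 3.14, 3.14].

## Interface

Orientations are given as a unit quaternion [w, x, y, z].
In Python, from plant import readout, cams, workorder, manip gives the robot as it stands.
- The arm moves only by the tool play_rows, never from a script. Its arguments are lists of equal length, an entry for each row: "slide": the shift along the tool's x, y, z in cm, a list of three; "yaw": the turn about the tool's y in degrees; "grip": the closure, from -1 (fully open) to 1 (shut), so that 0 is half open. In form: {"slide": [[x, y, z], ...], "yaw": [yaw, ...], "grip": [grip, ...]}. A call has 1 to 12 rows; each row shifts and turns the commanded pose from where the row before left it, along the tool's axes as they then stand; what a row does not reach is not made up. A row lasts 1/10 s, in which the tool goes at most 50 mm and 8.59 degrees, less where a joint would pass 70% of its speed; a pose out of reach is approached as far as the arm can. A call with a gripper value outside its range is refused whole. The fingers move at their own pace and stop on an object; the grip force is fixed at half the most. Time passes only in rows, so rows that do not move let the fingers close. It gives the time, the measured TCP pose, the force and the opening at its end, in the units of the state.
- readout.state(): the state, without advancing time (a new reading comes with each control period).
- cams.grab_frame(name): name is "scene" or "top" or "wrist"; returns a dict with "image" (384x512x3 uint8, red, green, blue), "mtx" (3x3 intrinsics, pixels), "R" (3x3) and "t" (3): a world point X has camera coordinates R X + t; the wrist camera has in their place "mount" (4x4, takes a point from camera to tool coordinates, whose origin is the TCP and whose axes are the tool frame's). Camera axes: x right, y down, z forward; pixel columns grow to the right and rows downward; lengths in m; the calibration is good to about 2 mm. A picture is of the moment at which its call begins: read the wrist's pose just before it. There is no depth.
- workorder.job_done(): hands the job in, once; it reports no verdict.
The state is a dict: "time": time; "joint_pos": joint angles; "joint_vel": joint speeds; "joint_efforts": joint torques, N m; "tool_pos": TCP position; "tool_rot": TCP orientation; "contact_force": force on the tool from outside, world axes, zero at the start; "ft_torque": the same for the moment, N m; "gripper_width": opening from 0.0 (shut) to 1.0 (fully open).
Only numpy, scipy, OpenCV 4.12 (cv2) and the standard library are available. Lean on these libraries where they do the work, as an engineer would, in place of code of your own. Each camera call takes 0.05 s, during which the arm holds its last target.

## Task

Open the locker on the cabin desk: feel with a light fingertip along the flat oak rail in front of the lid for the flush catch plate concealed in it, press the plate in until the lid springs ajar by itself, then take the finger off so that the plate comes back up. Do not touch the lid, press hard on anything, or shift the things standing about.

Things in the scene. Friction and masses are not known exactly. Their poses are not given: they have to be found in the camera images.
- console: Oak desk-top locker fixed to the desk, 270 mm deep (x), 480 mm wide (y). Origin: centre of its underside. x axis level from front (robot side) to back, y along its width, z up. Two closed side boxes, each 115 mm wide, 92 mm high; between them, 250 mm wide, lie the flat rail (front) and the lid (behind), both level 75 mm above the desk.
- rail_mid (a point): Middle of the rail's flat top face; axes as the locker's (y along the rail). Rigid oak board, 88 mm front to back, 250 mm long between side boxes that stand 17 mm higher. The concealed catch plate lies on the rail's long centre line, its middle anywhere up to 55 mm from this point to either side; its place changes and is not listed: feel for it, or look. Elsewhere the rail does not give.
- catch (a joint): Catch plate, m pushed down: 0 at rest, 0.006 fully in. Same oak as the rail, 42 mm (x) by 48 mm (y), set 1.5 mm below the rail's face in a hole 46 by 52 mm, so only a fine gap shows. Sprung: starts to move at 2 to 3 N, fully in at 5 to 6 N, comes back when let go. At about 0.004 it draws the bolt that holds the lid.
- lid (a joint): Opening angle of the lid, rad, 0 shut. Once the bolt is drawn, the hinge spring raises the lid by itself within about a second to about 0.22 rad (front edge some 36 mm up), where it stays ajar.
- lid_board: The lid, an oak board 161 mm (front to back) x 246 mm x 12 mm, hinged along its back edge; origin on the hinge, 6 mm below the lid's upper face; with the lid shut its axes are the locker's. Its front edge lies 3 mm behind the rail's back edge, 48 mm from the rail's centre line.
- scent_mid (a point): loose rectangular amber glass scent bottle with a black cap, 52 x 32 x 116 mm high, upright on one side box of the locker; this point is its centre
- cream_mid (a point): loose white cream jar, 60 mm wide, 46 mm high, standing on the other side box; this point is its centre
- sunglasses_mid (a point): loose folded dark sunglasses, 142 x 34 x 40 mm, on the desk between the robot and the locker; this point is its centre
- shoehorn_mid (a point): loose white plastic shoehorn, 190 x 40 mm, 10 mm high, lying on the desk between the robot and the locker; this point is its centre
- card_game_mid (a point): loose dark card-game box, 190 x 130 x 36 mm, flat on the desk to the right; this point is its centre
- glasses_case_mid (a point): loose brown spectacle case, 160 x 62 x 33 mm, on the desk to the left; this point is its centre
- tumbler_mid (a point): loose glass tumbler, 72 mm wide, 95 mm high, on the desk to the left; this point is its centre

How it is judged:
On the way, in this order (a step that is already met when the one before it is completed fails the run):
1. the catch plate is pushed in with the finger (value of joint catch above 0.0025 m and contact force between the fingers and anything else above 0.5 N).
2. the lid springs ajar (value of joint lid above 0.13 rad), for 0.2 s.
At the end, for the whole second after the job is handed in: The lid stands ajar by its spring (0.13 to 0.35 rad) and at rest, the catch plate is back up (within 1.5 mm of its rest), and none of the loose things is more than 30 mm from where it stood (value of joint lid between 0.13 and 0.35 rad and velocity of joint lid below 0.05 rad/s and value of joint catch below 0.0015 m and distance of each of scent_mid, cream_mid, sunglasses_mid, shoehorn_mid, card_game_mid, glasses_case_mid, tumbler_mid from where it was at the start of the episode below 0.03 m); the robot touches nothing.
It fails at once if the lid is touched by the robot (over 3 N) (contact force between any of the fingers, the arm and lid_board above 3 N).
It fails at once if the lid is lifted open beyond where its spring leaves it (0.45 rad) (value of joint lid above 0.45 rad).
It fails at once if the robot presses on something with more than 60 N (contact force between any of the fingers, the arm and anything else above 60 N).
It fails at once if a loose thing is picked up or shifted by more than 30 mm (distance of any of scent_mid, cream_mid, sunglasses_mid, shoehorn_mid, card_game_mid, glasses_case_mid, tumbler_mid from where it was at the start of the episode above 0.03 m).
It also fails if it takes over 48 s, if anything falls off the work surface, if the arm or the gripper's body presses on something with over 40 N, if the wrist force passes 120 N, or if a joint passes its speed limit or range.

## Working session

There is one attempt and no reset: what is moved stays moved. The work goes in short steps, Python scripts to look and compute and a tool call to move; the robot and the scene stay as the last step left them, time stands still between calls to the robot, and variables do not carry over. Pictures are saved under pics/ and viewed, and the job is handed in when it is done.

Besides the shell and the picture viewer there is one more tool, called after "Emit:" as name([rows], argument=value, ...), one row to a line, values as JSON. play_rows: Moves the arm, as the interface text tells. Its arguments: {"type":"object","properties":{"slide":{"type":"array","items":{"type":"array","items":{"type":"number"}}},"yaw":{"type":"array","items":{"type":"number"}},"grip":{"type":"array","items":{"type":"number"}}},"required":["slide","yaw","grip"]}

```bash
mkdir -p pics; ls; python3 - <<'E'
from plant import readout, cams, workorder, manip
import cv2
print(readout.state())
for n in ["scene","top"]:
    f=cams.grab_frame(n); cv2.imwrite(f"pics/{n}0.png",f["image"][:,:,::-1]); print(n,f["mtx"],f["R"],f["t"])
E
```

```text
pics
{'time': 0.0, 'joint_pos': array([-1.28800951e+00,  5.33869385e-02,  1.61430506e+00, -8.11074939e-06,
        1.47595805e+00, -1.19006913e-01]), 'joint_vel': array([ 0.00081493, -0.000763  , -0.00092416,  0.00058989, -0.00077281,
       -0.00032249]), 'joint_efforts': array([-4.00331346e-04, -3.93683052e+01, -3.70174956e+01, -1.10913165e-04,
        7.02421035e-03, -4.46780874e-06]), 'tool_pos': array([ 0.24424607, -0.57465335,  0.24103772]), 'tool_rot': array([ 0.14103976, -0.14116445,  0.69360976, -0.6921603 ]), 'contact_force': array([ 0.24478825, -0.34756934,  0.11664592]), 'ft_torque': array([0.02959675, 0.02452073, 0.04539742]), 'gripper_width': 0.9974177483854603}
scene [[442.76127565   0.         255.69908859]
 [  0.         442.76127565 194.13180812]
 [  0.           0.           1.        ]] [[ 0.33179733  0.94331845 -0.00779908]
 [ 0.72684703 -0.2609095  -0.63531066]
 [-0.60133512  0.20512565 -0.77221729]] [-0.1791757  -0.32828795  1.80168048]
top [[371.35298089   0.         259.35994547]
 [  0.         371.35298089 188.91045993]
 [  0.           0.           1.        ]] [[-0.01272746 -0.9998774   0.00912175]
 [-0.98767994  0.01114821 -0.15608987]
 [ 0.15596904 -0.010996   -0.98770074]] [-0.00769345  0.57634793  1.30291798]
```

View pics/scene0.png

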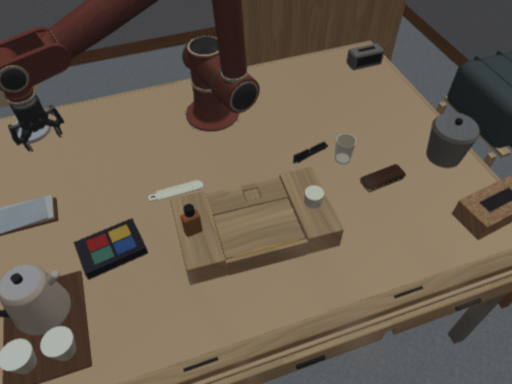

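View pics/top0.png

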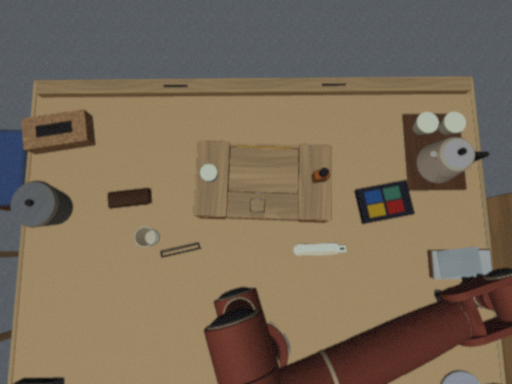

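```bash
python3 - <<'E'
import cv2
im=cv2.imread("pics/top0.png")
c=im[110:215,190:320]
c=cv2.resize(c,None,fx=6,fy=5.5,interpolation=cv2.INTER_CUBIC)
l=cv2.createCLAHE(4,(4,4)).apply(cv2.cvtColor(c,cv2.COLOR_BGR2GRAY))
cv2.imwrite("pics/topc.png",l)
E
```

```text
(no output)
```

View pics/topc.png

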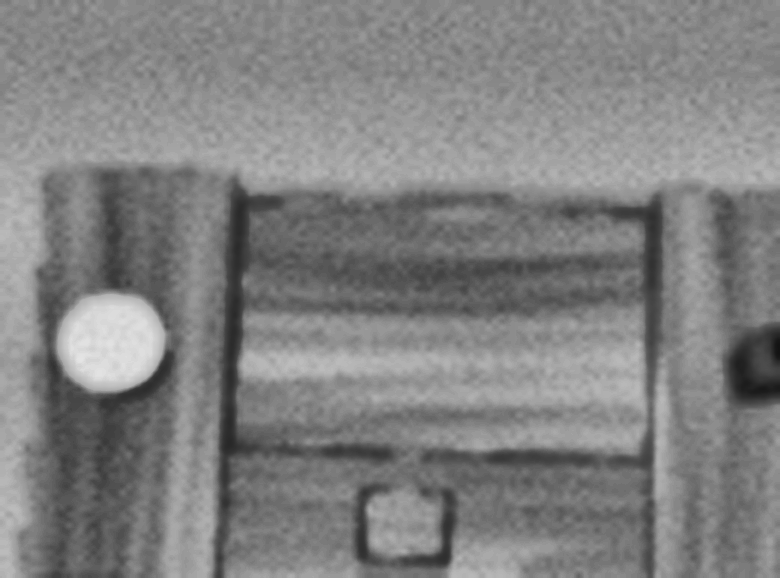

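```bash
python3 - <<'E'
import cv2
im=cv2.imread("pics/scene0.png")
c=im[160:280,165:345]
cv2.imwrite("pics/scenec.png",cv2.resize(c,None,fx=4.4,fy=4.4,interpolation=cv2.INTER_CUBIC))
E
```

```text
(no output)
```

View pics/scenec.png

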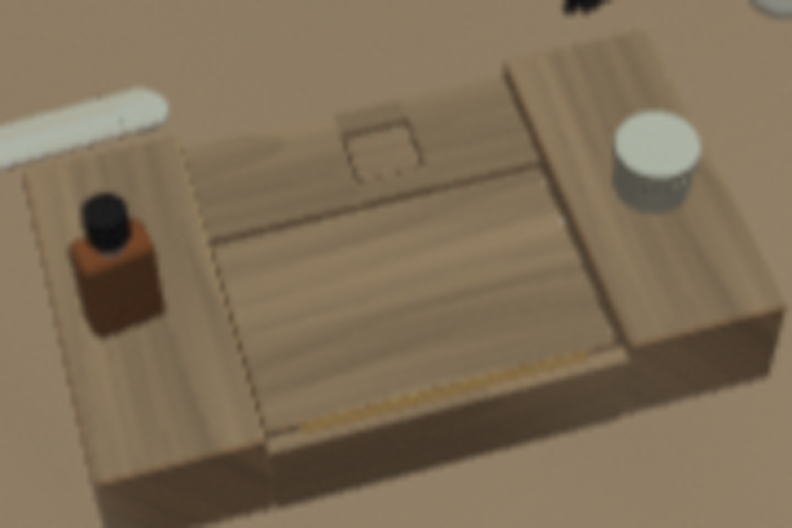

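```bash
cat > h.py <<'E'
from plant import readout, cams, workorder, manip
import numpy as np, cv2
from scipy.spatial.transform import Rotation as Ro
def ray(f,p,z):
    K,R,t=f["mtx"],np.array(f["R"]),np.array(f["t"])
    d=R.T@np.linalg.inv(K)@[p[0],p[1],1]; c=-R.T@t
    return c+d*(z-c[2])/d[2]
def Rt(s): 
    q=s["tool_rot"]; return Ro.from_quat([q[1],q[2],q[3],q[0]]).as_matrix()
E
python3 - <<'E'
from h import *
s=readout.state(); print(Rt(s).round(3), manip.finger_overhang)
T=cams.grab_frame("top");S=cams.grab_frame("scene")
print("plate",ray(T,(257.5,205.5),.0735),ray(S,(252.,194.1),.0735))
print("gap",ray(T,(228.8,191.8),.075),ray(T,(297.5,193.6),.075))
sc=lambda x,y:(165+x/4.4,160+y/4.4)
print("gap",ray(S,sc(212,241),.075),ray(S,sc(540,165),.075))
print("bottle cap S",ray(S,sc(105,205),.2), "jar",ray(T,(208.5,172),.138))
tp=ray(T,(257.5,205.5),.0735)
print(Rt(s).T@(np.r_[tp[:2],.3]-s["tool_pos"])*100)
E
```

```text
[[-0.92  -0.001  0.391]
 [-0.391  0.002 -0.92 ]
 [-0.    -1.    -0.002]] 0.011
plate [ 0.51257507 -0.00698469  0.0735    ] [ 0.51462463 -0.00316902  0.0735    ]
gap [0.56238264 0.09410329 0.075     ] [ 0.55316333 -0.14930654  0.075     ]
gap [ 0.55380835 -0.14481725  0.075     ] [0.56796197 0.09989001 0.075     ]
bottle cap S [ 0.5966249  -0.21730737  0.2       ] jar [0.62169457 0.15849158 0.138     ]
[-46.89705826  -5.79478459 -41.77013173]
```

Emit:
play_rows([
  [0,-2,0],
  [0,-2,0],
  [0,-2,0],
  [0,0,0],
  [0,0,0],
], yaw=[5,5,5,5,5], grip=[1,1,1,1,1])

```text
time: 0.7
tool_pos: [0.2445, -0.5755, 0.3034]
tool_rot: [0.013, -0.014, -0.706, 0.708]
contact_force: [-0.0, 0.5, -0.4]
gripper_width: 0.145
```

```bash
cat > rem.py <<'E'
from h import *
import sys
s=readout.state()
print(s["time"],s["tool_pos"],s["contact_force"],s["gripper_width"],s["joint_pos"].round(2))
print(Rt(s).round(3))
print((Rt(s).T@(np.array([.510,-.005,float(sys.argv[1])])-s["tool_pos"])*100).round(2))
E
python3 rem.py .3
```

```text
0.7 [ 0.24452287 -0.57552223  0.30337103] [-0.01394905  0.48055542 -0.43841443] 0.14544701266541718 [-1.29  0.02  1.54 -0.    1.57  0.32]
[[-0.999  0.    -0.038]
 [ 0.038 -0.002 -0.999]
 [-0.001 -1.     0.002]]
[-24.36   0.26 -58.02]
```

Emit:
play_rows([
  [-1,0,-2.5],
  [-2,0,-4.5],
  [-2,0,-4.5],
  [-2,0,-4.5],
  [-2,0,-4.5],
  [-2,0,-4.5],
  [-2,0,-4.5],
  [-2,0,-4.5],
  [-2,0,-4.5],
  [-2,0,-4.5],
  [-2,0,-4.5],
  [-2,0,-4.5],
], yaw=[0,0,0,0,0,0,0,0,0,0,0,0], grip=[1,1,1,1,1,1,1,1,1,1,1,1])

```text
time: 1.9
tool_pos: [0.4926, -0.0614, 0.3024]
tool_rot: [0.012, -0.012, -0.707, 0.707]
contact_force: [0.5, -0.5, 0.8]
gripper_width: -0.003
```

```bash
python3 rem.py .3
```

```text
1.9 [ 0.49263493 -0.06137814  0.30238001] [ 0.53157952 -0.4619578   0.80893419] -0.0027773984610206747 [-0.27 -0.29  1.83 -0.    1.6   1.33]
[[-0.999  0.001 -0.034]
 [ 0.034 -0.    -0.999]
 [-0.001 -1.     0.   ]]
[-1.54  0.24 -5.69]
```

Emit:
play_rows([
  [0,0,-3.5],
  [0,2.5,0],
  [0,2.5,0],
  [0,2.5,0],
  [0,0,0],
  [0,0,0],
], yaw=[0,0,0,0,0,0], grip=[1,1,1,1,1,1])

```text
time: 2.5
tool_pos: [0.4933, -0.0285, 0.2273]
tool_rot: [-0.013, 0.012, 0.707, -0.707]
contact_force: [0.8, -0.3, 0.3]
gripper_width: -0.002
```

```bash
python3 rem.py .13; python3 - <<'E'
from h import *
s=readout.state(); f=cams.grab_frame("wrist"); cv2.imwrite("pics/w1.png",f["image"][:,:,::-1])
print(f["mtx"],f["mount"])
E
```

```text
2.5 [ 0.49325543 -0.02847804  0.2273172 ] [ 0.78896094 -0.34300534  0.26348613] -0.0021118782348867457 [-0.21 -0.26  1.93 -0.    1.47  1.4 ]
[[-0.999 -0.001 -0.035]
 [ 0.035  0.    -0.999]
 [ 0.001 -1.    -0.   ]]
[-1.6   9.73 -2.4 ]
[[336.1463438    0.         256.97198424]
 [  0.         336.1463438  193.86578475]
 [  0.           0.           1.        ]] [[ 3.96959141e-04  9.62824731e-01  2.70126601e-01 -6.81413329e-02]
 [ 2.53274443e-05 -2.70126632e-01  9.62824803e-01 -1.31170843e-01]
 [ 9.99999921e-01 -3.75360490e-04 -1.31615125e-04 -1.27306155e-03]
 [ 0.00000000e+00  0.00000000e+00  0.00000000e+00  1.00000000e+00]]
```

View pics/w1.png

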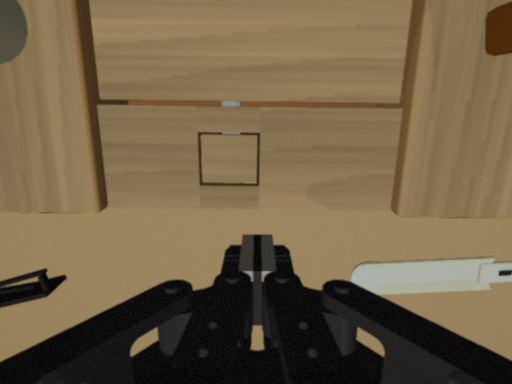

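The wrist view shows the plate outline clearly, from columns 199 to 259 and rows 132 to 185. The bolt striker is at the gap, at (231,103). I'll cast these pixels onto the plate plane.

```bash
python3 - <<'E'
from h import *
s=readout.state(); f=cams.grab_frame("wrist"); M=f["mount"];R=Rt(s)
def w(p,z):
    d=R@M[:3,:3]@np.linalg.inv(f["mtx"])@[p[0],p[1],1]; c=s["tool_pos"]+R@M[:3,3]
    return (c+d*(z-c[2])/d[2]).round(4)
for p in [(199,132),(259,132),(199,185),(259,185),(229,157)]: print(p,w(p,.075))
for p in [(98,103),(402,106),(102,209),(393,210)]: print("rail",w(p,.075))
E
```

```text
(199, 132) [0.5379 0.0196 0.075 ]
(259, 132) [ 0.5361 -0.0306  0.075 ]
(199, 185) [0.4923 0.0233 0.075 ]
(259, 185) [ 0.4904 -0.0291  0.075 ]
(229, 157) [ 0.516  -0.0043  0.075 ]
rail [0.5641 0.1002 0.075 ]
rail [ 0.553  -0.1485  0.075 ]
rail [0.4733 0.1114 0.075 ]
rail [ 0.4633 -0.1477  0.075 ]
```

Emit:
play_rows([
  [-0.8,0,-1.2],
  [-0.8,0,-1.2],
  [0,3,0],
  [0,3,0],
  [0,3,0],
  [0,2,0],
  [0,1,0],
  [0,0,0],
  [0,0,0],
], yaw=[0,0,0,0,0,0,0,0,0], grip=[1,1,1,1,1,1,1,1,1])

```text
time: 3.5
tool_pos: [0.5114, -0.0048, 0.1085]
tool_rot: [0.011, -0.013, -0.707, 0.707]
contact_force: [1.1, -0.6, 0.2]
gripper_width: -0.0
```

```bash
python3 rem.py .086; python3 - <<'E'
from h import *
f=cams.grab_frame("wrist"); cv2.imwrite("pics/w2.png",f["image"][:,:,::-1])
E
```

```text
3.5 [ 0.51136173 -0.00479037  0.10853465] [ 1.09167434 -0.56517588  0.21026852] -0.00011868031798182407 [-0.16 -0.1   1.99  0.    1.24  1.45]
[[-0.999  0.002 -0.034]
 [ 0.034 -0.    -0.999]
 [-0.002 -1.     0.   ]]
[0.14 2.25 0.03]
```

View pics/w2.png

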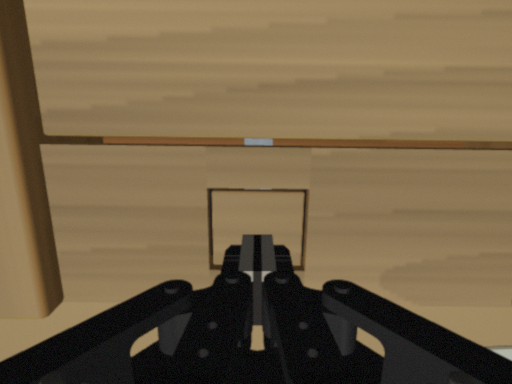

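The shut finger is centred over the plate, whose outline runs from columns 209 to 307 and rows 189 to 269. I'll lower slowly and watch the force.

Emit:
play_rows([
  [0,0.7,0],
  [0,0.6,0],
  [0,0.3,0],
  [0,0.2,0],
  [0,0,0],
  [0,0,0],
], yaw=[0,0,0,0,0,0], grip=[1,1,1,1,1,1])

```text
time: 4.15
tool_pos: [0.5103, -0.0051, 0.0893]
tool_rot: [-0.012, 0.012, 0.707, -0.707]
contact_force: [0.6, -0.1, -0.2]
gripper_width: 0.003
```

Emit:
play_rows([
  [0,0.2,0],
  [0,0.1,0],
  [0,0.1,0],
  [0,0.1,0],
  [0,0,0],
], yaw=[0,0,0,0,0], grip=[1,1,1,1,1])

```text
time: 4.65
tool_pos: [0.5103, -0.005, 0.0844]
tool_rot: [0.012, -0.012, -0.707, 0.707]
contact_force: [-0.3, 0.2, 1.3]
gripper_width: -0.001
```

Emit:
play_rows([
  [0,0.1,0],
  [0,0.1,0],
  [0,0,0],
], yaw=[0,0,0], grip=[1,1,1])

```text
time: 4.95
tool_pos: [0.5103, -0.005, 0.0825]
tool_rot: [-0.012, 0.012, 0.707, -0.707]
contact_force: [-2.0, 0.9, 3.1]
gripper_width: 0.001
```

The finger has made contact, and the plate gives under 3 N. I'll keep pressing in small steps.

Emit:
play_rows([
  [0,0.1,0],
  [0,0.1,0],
  [0,0,0],
  [0,0,0],
], yaw=[0,0,0,0], grip=[1,1,1,1])

```text
time: 5.35
tool_pos: [0.5103, -0.0051, 0.0803]
tool_rot: [-0.012, 0.012, 0.707, -0.707]
contact_force: [-2.5, 1.1, 4.1]
gripper_width: -0.001
```

Emit:
play_rows([
  [0,0.1,0],
  [0,0.05,0],
  [0,0,0],
  [0,0,0],
  [0,0,0],
  [0,0,0],
], yaw=[0,0,0,0,0,0], grip=[1,1,1,1,1,1])

```text
time: 5.95
tool_pos: [0.5103, -0.005, 0.0789]
tool_rot: [0.012, -0.012, -0.707, 0.707]
contact_force: [-1.5, -0.1, 3.9]
gripper_width: 0.002
```

```bash
python3 - <<'E'
from h import *
s=readout.state();print(s["tool_pos"],s["contact_force"])
a=cams.grab_frame("wrist")["image"];b=cams.grab_frame("scene")["image"][130:290,150:350]
cv2.imwrite("pics/w3.png",a[:,:,::-1]);cv2.imwrite("pics/s3.png",cv2.resize(b,None,fx=3.7,fy=3.7)[:,:,::-1])
E
```

```text
[ 0.51031596 -0.00504608  0.07888897] [-1.48797856 -0.10667503  3.85083304]
```

View pics/w3.png

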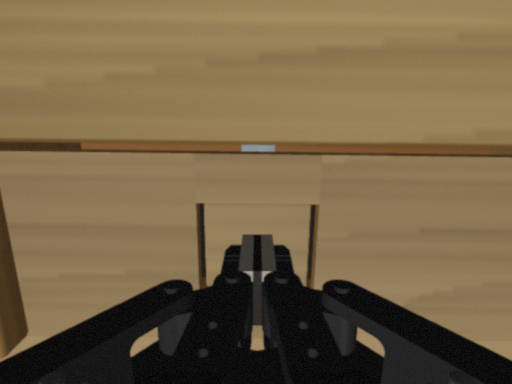

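View pics/s3.png

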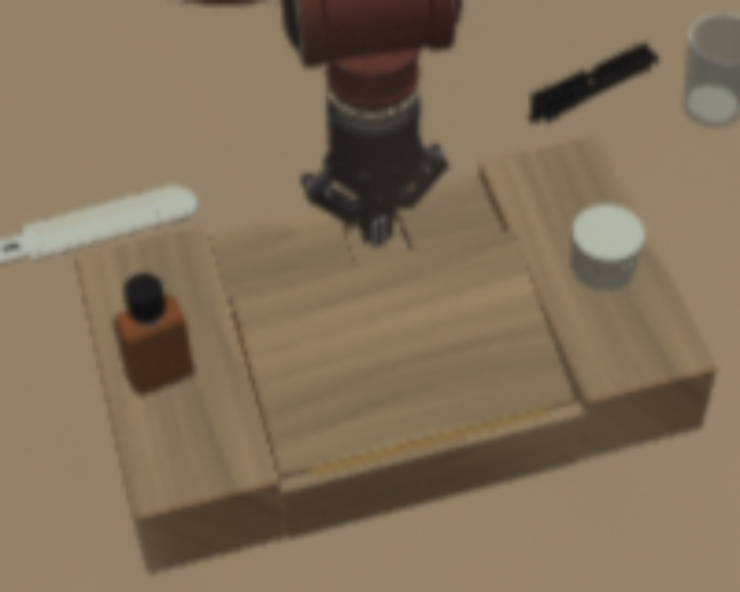

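The plate is about 5 mm down at 4 N. The scene view no longer shows the front gap, but the wrist view still shows it at row 147, so I can't confirm the lid has moved. I'll press a little more and hold.

Emit:
play_rows([
  [0,0.1,0],
  [0,0,0],
  [0,0,0],
  [0,0,0],
  [0,0,0],
  [0,0,0],
], yaw=[0,0,0,0,0,0], grip=[1,1,1,1,1,1])

```text
time: 6.65
tool_pos: [0.5103, -0.0051, 0.0785]
tool_rot: [0.012, -0.012, -0.707, 0.707]
contact_force: [-3.1, -0.1, 8.7]
gripper_width: -0.001
```

```bash
python3 - <<'E'
from h import *
s=readout.state();print(s["tool_pos"],s["contact_force"])
a=cams.grab_frame("wrist")["image"];b=cams.grab_frame("scene")["image"][130:290,150:350]
cv2.imwrite("pics/w4.png",np.hstack([cv2.resize(a,(400,300)),cv2.resize(b,(400,300))])[:,:,::-1])
E
```

```text
[ 0.51033858 -0.00506158  0.0784773 ] [-3.11173174 -0.07542407  8.68546015]
```

View pics/w4.png

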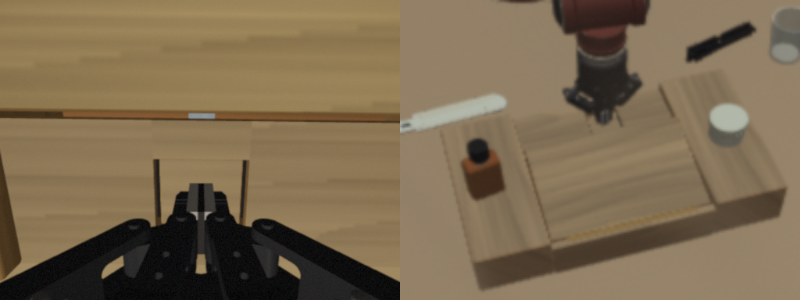

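```bash
python3 - <<'E'
from h import *
b=cams.grab_frame("scene")["image"][160:280,165:345][:,:,::-1]
cv2.imwrite("pics/s5.png",cv2.resize(b,None,fx=4.4,fy=4.4,interpolation=cv2.INTER_CUBIC))
a=cams.grab_frame("wrist")["image"][:,:,::-1];o=cv2.imread("pics/w3.png")
print(cv2.absdiff(a,o)[:140].mean(),readout.state()["time"])
E
```

```text
1.2218052455357142 6.85
```

View pics/s5.png

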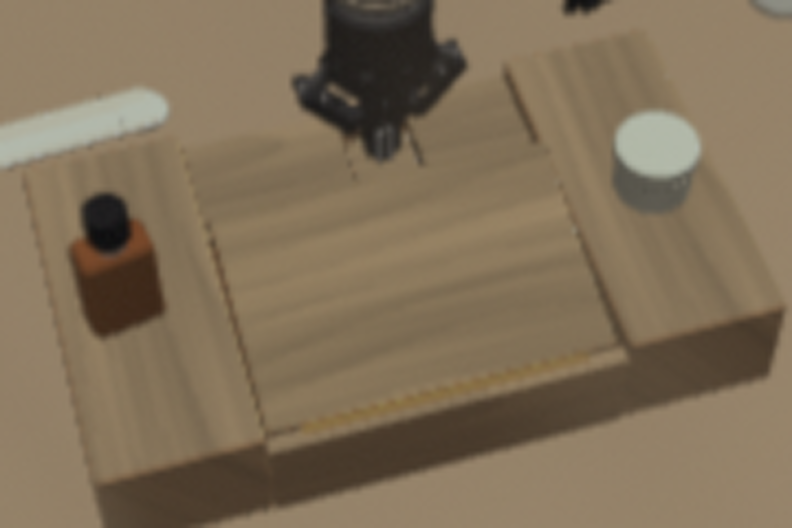

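The scene view shows the lid's front edge up. It now hides the front gap and ends at about row 180, where the gap was at about row 207, which is roughly 30–36 mm of lift. I'll take the finger off.

Emit:
play_rows([
  [0,-0.3,0],
  [0,-0.5,0],
  [0,-1,0],
  [1,-2,0],
  [1,-3,0],
  [1,-3,0],
  [1,-3,0],
  [0,-3,0],
  [0,-1,0],
  [0,0,0],
  [0,0,0],
  [0,0,0],
], yaw=[0,0,0,0,0,0,0,0,0,0,0,0], grip=[1,1,1,1,1,1,1,1,1,1,1,1])

```text
time: 8.05
tool_pos: [0.4694, -0.0035, 0.2434]
tool_rot: [-0.014, 0.011, 0.707, -0.707]
contact_force: [-0.3, 0.2, -1.0]
gripper_width: 0.0
```

```bash
python3 - <<'E'
from h import *
s=readout.state();print(s["tool_pos"],s["contact_force"])
a=cams.grab_frame("wrist")["image"];b=cams.grab_frame("scene")["image"];t=cams.grab_frame("top")["image"]
cv2.imwrite("pics/w6.png",a[:,:,::-1]);cv2.imwrite("pics/s6.png",cv2.resize(b[160:280,165:345],None,fx=4.4,fy=4.4,interpolation=cv2.INTER_CUBIC)[:,:,::-1])
cv2.imwrite("pics/t6.png",t[:,:,::-1])
for n,i in(("scene",b),("top",t)):
    d=cv2.absdiff(i[:,:,::-1].copy(),cv2.imread(f"pics/{n}0.png")).max(2)>40
    k,_,st,c=cv2.connectedComponentsWithStats(d.astype(np.uint8))
    print(n,[x.tolist() for x in st[1:] if x[4]>8])
E
```

```text
[ 0.46940334 -0.00351743  0.24339896] [-0.27285373  0.19478779 -1.0310973 ]
scene [[0, 0, 157, 102, 4223], [224, 0, 18, 26, 353], [227, 26, 16, 8, 77], [210, 32, 18, 50, 314], [180, 54, 12, 28, 140], [229, 56, 16, 10, 117], [225, 59, 51, 28, 553], [240, 82, 8, 4, 9], [212, 86, 10, 5, 21], [237, 87, 19, 7, 101], [227, 90, 22, 19, 87], [8, 95, 56, 57, 1404], [225, 97, 43, 55, 1113], [287, 196, 10, 21, 40]]
top [[214, 181, 73, 131, 4489], [290, 268, 222, 116, 11239], [224, 301, 6, 10, 13], [204, 300, 51, 43, 699], [262, 315, 7, 17, 60], [169, 339, 49, 45, 1727], [260, 345, 16, 11, 34], [258, 354, 5, 4, 9], [277, 358, 13, 9, 80], [257, 360, 25, 24, 133], [249, 364, 16, 16, 104], [288, 375, 2, 7, 10], [254, 382, 6, 2, 9]]
```

View pics/w6.png

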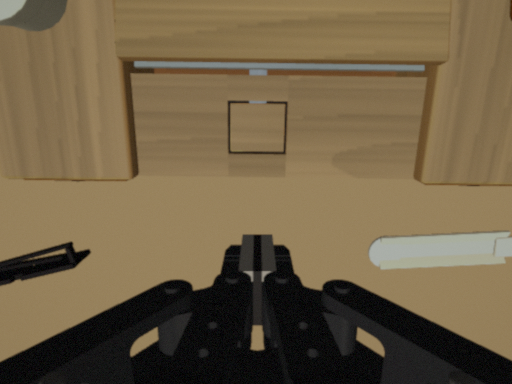

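View pics/s6.png

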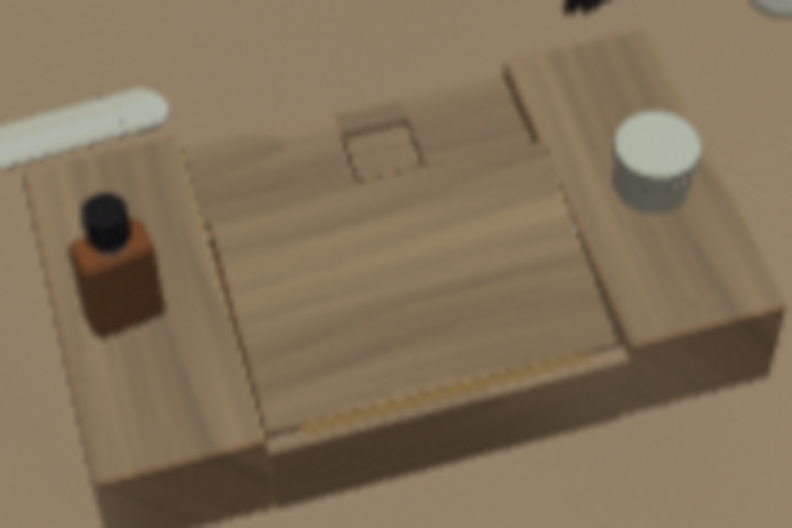

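View pics/t6.png

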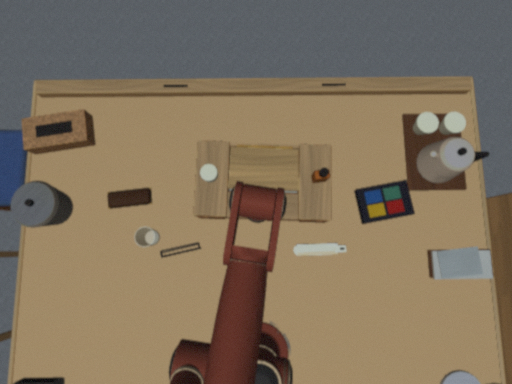

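```bash
python3 -c "
from plant import workorder,readout
print(workorder.job_done(),readout.state()['time'])"
```

```text
the job is handed in; nothing more can be done
the job is handed in; nothing more can be done
```

The locker is open: the lid sprang ajar by itself when I pressed the catch plate, and I handed the job in at about 8 s of the 48 s allowed. No verdict was reported.

- **Finding the plate:** I found it by camera rather than by feeling along the rail. The three views put its middle at about (0.514, −0.0045) m and agree within about 4 mm.
- **Pressing it:** With the gripper shut, I lowered onto the plate in 1–2 mm steps. It started to give at about 3 N and went about 6 mm down. The vertical force was 4 N at about 5 mm and 8.7 N once it bottomed.
- **After taking the finger off:** The wrist camera shows the lid's front edge roughly 35–40 mm up, as expected for ajar. The plate outline looks the same as before pressing, so it appears back up. The arm is clear of everything, with a force reading of about 1 N, which is sensor noise.
- **Loose things:** Comparing the scene and top views before and after shows no change at any of the loose things.

One check disagreed at first: just after the press, the wrist view seemed to show the lid still shut while the scene view showed its edge raised. The pictures taken after I withdrew settled it as open. I estimated the lid's lift and the plate's return only from pictures, since neither joint can be read directly.

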